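# Sign out the strongbox key, open the strongbox lock and hold it open

### The job

Take the black-headed key out of its stand, sign it out by pressing the tip of its blade down on the wide contact stud and then on the narrow one, so that each stud gives a little. Then push the key fully home into the strongbox's lock, working it past the sticky pins, turn it a quarter turn clockwise (seen from above), and finish while still holding it turned against the lock's return spring, without letting go. Leave the other things on the bench where they are.

Things in the scene. Friction and masses are not known exactly. Their poses are not given: they have to be found in the camera images.
- key_bow (a point): Centre of the key's head, the place to grip; x along the head's width, y through its thickness, z up from tip to head. The loose key (about 50 g, 74 mm tall) stands upright in its stand, blade down. Head: black plastic slab 34 (x) x 12 (y) x 38 mm (z) with a steel disc in it; grip it across the 12 mm. Its lower face is 36 mm above the blade's tip.
- key_tip (a point): Tip of the key's blade, 55 mm straight below key_bow, same axes. Steel blade 12 (x) x 4 (y) x 28 mm (z), narrowed over its last 3 mm to a tip 7 x 1.6 mm; above it a steel collar 20 x 10 x 8 mm, then the head, all on one axis. The blade is the same when turned half round.
- stand: Plywood block 60 x 60 x 36 mm, fixed to the bench, in which the key stands; origin at the centre of its underside. A slot in its top along its x takes the blade (about 1 mm play all round); the key's collar rests on its top face. The key lifts straight out.
- stud_wide_top (a point): Centre of the top of the key log's wide contact stud: flat round steel stud 26 mm across, 16 mm above the bench, 4 mm proud of a round grey housing 42 mm across fixed to the bench. The two studs may be in either place. Sprung: gives from 1.2 N, fully down (4 mm) at 4 N.
- stud_wide (a joint): How far the wide stud is pressed down, 0 to 0.004 m; springs back. It counts as touched from 0.0012 m, held for 0.1 s.
- stud_narrow_top (a point): Centre of the top of the narrow contact stud: round steel stud 12 mm across, 16 mm above the bench, standing 4 mm proud of a round grey housing 28 mm across fixed to the bench; sprung like the wide one.
- stud_narrow (a joint): How far the narrow stud is pressed down, 0 to 0.004 m; springs back. It counts as touched from 0.0012 m, held for 0.1 s.
- strongbox: Grey steel strongbox 200 (x) x 280 (y) x 100 mm (z) fixed to the bench, lid flat and shut; origin at the centre of its underside. A low steel bar handle (13 mm high) lies on the lid along y, 55 mm from the centre towards +x. The lock is in the lid, on the centre line, 30 mm from the centre towards -x.
- keyway (a point): Mouth of the keyway: centre of the brass cylinder's face, 12 mm above the lid (112 mm above the bench), flush in a round steel bezel 44 mm across. Straight vertical slot 13.6 (this point's x) x 5.6 mm (y), mouth bevelled 1.5 mm. z up; axes turn with the cylinder. Key fully home: collar on the face, tip 28 mm below. Sprung sticky pins 6 to 21 mm down resist the blade by some 5 to 15 N, less if wiggled.
- lock (a joint): Turn of the lock cylinder, 0 (slot along the strongbox's x, as at the start) to 1.571 rad (stop), growing clockwise seen from above; a spring turns it back (0.024 N m at 0, 0.09 N m at the stop). The blade has about 0.12 rad of play in the slot, so the key must turn a little farther than the cylinder.
- tape_brown_mid (a point): Bystander: roll of brown parcel tape lying flat, 86 mm across, 48 mm high; this is its centre.
- tape_white_mid (a point): Bystander: roll of pale tape lying flat, 100 mm across, 25 mm high; its centre.
- marker_mid (a point): Bystander: white marker pen with a black cap, 125 mm long along x, 17 mm thick; its middle.
- cutter_mid (a point): Bystander: closed grey carton cutter 150 (x) x 32 x 21 mm, lying on the strongbox's lid near its +y edge; its middle.
- staple_box_mid (a point): Bystander: small cardboard box of staples 60 (x) x 40 x 25 mm; its centre.
Not all that is in view belongs to the job. Leave any red look-alike of the part that bears stud_wide_top alone.

How it is judged (in metres and radians):
On the way, in this order (a step that is already met when the one before it is completed fails the run):
1. the key's tip presses the wide stud down by at least 1.2 mm (value of joint stud_wide above 0.0012 m and distance between key_tip and stud_wide_top below 0.016 m and contact force between the fingers and key above 2 N), for 0.1 s.
2. the key's tip presses the narrow stud down by at least 1.2 mm (value of joint stud_narrow above 0.0012 m and distance between key_tip and stud_narrow_top below 0.016 m and contact force between the fingers and key above 2 N), for 0.1 s.
3. the key is fully home in the lock (within 3 mm), not yet turned (z of key_tip in the frame of keyway below -0.025 m and horizontal distance between key_tip and keyway below 0.004 m and angle between the z axis of key_bow and the z axis of keyway, either way round below 0.12 rad and value of joint lock below 0.35 rad), for 0.1 s.
4. the lock is turned a quarter (beyond 1.25 rad) with the key home (z of key_tip in the frame of keyway below -0.025 m and horizontal distance between key_tip and keyway below 0.004 m and angle between the z axis of key_bow and the z axis of keyway, either way round below 0.12 rad and value of joint lock above 1.25 rad and contact force between the fingers and key above 2 N), for 0.3 s.
At the end, for the whole second after the job is handed in: The key is fully home in the lock (tip at least 25 of 28 mm deep, within 4 mm of the cylinder's axis, within 0.12 rad of upright), the cylinder is turned beyond 1.25 rad of its 1.571, and the gripper still holds the key there, through the last second (all of step 4); the arm keeps its last pose, push and grip.
It fails at once if a bystander (tape roll, marker, cutter, staple box) is moved by more than 30 mm (distance of any of tape_brown_mid, tape_white_mid, marker_mid, cutter_mid, staple_box_mid from where it was at the start of the episode above 0.03 m).
It also fails if it takes over 59 s, if anything falls off the work surface, if the arm or the gripper's body presses on something with over 40 N, if the wrist force passes 120 N, or if a joint passes its speed limit or range.

### The arm

A 6-joint arm with a two-finger parallel gripper is mounted at the origin on the work surface. World frame = base frame: x ahead of the robot, y to its left, z up, the work surface at z = 0. Lengths are in m, angles in degrees, forces in N, time in s.
With the tool pointing down it reaches from about 0.35 to 0.875 m from the base axis. Payload 4.2 kg.
Tool frame: the origin (TCP) lies midway between the tips of the shut fingers; the grasp point (between the pads) lies 19 mm behind it (r.grasp_offset is the distance from the TCP to the grasp point, in m); z points along the fingers, y is the direction in which the jaws open and shut (so a half turn about z gives the same grasp; the last joint's range is limited). The gripper opens to 87 mm and grips with 3 to 60 N. Pads are 19 mm wide; open, the fingers measure 117 mm over their backs; the gripper's body (75 mm by 190 mm) begins 51 mm behind the grasp point.
Start: joints at [88.155, 22.042, 0.453, 0, -68.411, -14.817], TCP at [0.179, 0.599, 0.223] pointing down, gripper open.
Joint ranges: [-179.83, 179.83], [-69.29, 118.12], [-61.27, 80.66], [-181.25, 117.63], [-171.15, -9.14], [-177.46, 177.46]. Speed limits (degrees/s): [159.86, 159.86, 180, 180, 180, 180].

### API

Orientations are given as a 3x3 rotation matrix whose columns are the frame's x, y, z axes.
In Python, from station import r gives the robot as it stands.
- The arm moves only by the shell command python3 -m crank 'ROWS'. ROWS is JSON, a list of rows, each a list of 3 entries, a list of its own where there are three numbers: the closure, from -1 (fully open) to 1 (shut), so that 0 is half open, then the shift along the tool's x, y, z as a fraction of full scale, then the turn, a rotation vector about the tool's x, y, z as a fraction of full scale. In form: [[fingers, [dx, dy, dz], [wx, wy, wz]], ...]. A call has 1 to 8 rows; each row shifts and turns the commanded pose from where the row before left it, along the tool's axes as they then stand; what a row does not reach is not made up. Full scale, the value 1, is 100 mm for a shift and 45 degrees for a turn. A row lasts 1/10 s, in which the tool goes at most 50 mm and 8.59 degrees, less where a joint would pass 70% of its speed; a pose out of reach is approached as far as the arm can. A call with a number of a shift or a turn outside -1 to 1 is refused whole. A call with a gripper value outside its range is refused whole. The fingers move at their own pace and stop on an object; the grip force is fixed at half the most. Time passes only in rows, so rows that do not move let the fingers close. It gives the time, the measured TCP pose, the force and the opening at its end, in the units of the state.
- r.sense(): the state, without advancing time (a new reading comes with each control period).
- r.capture(name): name is "side" or "top"; returns a dict with "img" (384x512x3 uint8, blue, green, red), "fx", "fy", "cx", "cy" (pixels), "R" (3x3) and "t" (3): a world point X has camera coordinates R X + t. Camera axes: x right, y down, z forward; pixel columns grow to the right and rows downward; lengths in m; the calibration is good to about 2 mm. A picture is of the moment at which its call begins. There is no depth.
- r.finish_job(): hands the job in, once; it reports no verdict.
The state is a dict: "time_s": time; "joints": joint angles; "joint_velocities": joint speeds; "effort": joint torques, N m; "tcp_pos": TCP position; "ee_rot": TCP orientation; "wrist_force": force on the tool from outside, world axes, zero at the start; "moment": the same for the moment, N m; "gripper_width": opening from 0.0 (shut) to 1.0 (fully open).
Only numpy, scipy, OpenCV 4.12 (cv2) and the standard library are available. Lean on these libraries where they do the work, as an engineer would, in place of code of your own. Each camera call takes 0.05 s, during which the arm holds its last target.

## Working session

There is one attempt and no reset: what is moved stays moved. The work goes in short steps, Python scripts to look and compute and a shell command to move; the robot and the scene stay as the last step left them, time stands still between calls to the robot, and variables do not carry over. Pictures are saved under pics/ and viewed, and the job is handed in when it is done.

```bash
ls; mkdir -p pics; python3 - <<'E'
from station import r
import cv2
s=r.sense();print(s)
for n in("side","top"):
    c=r.capture(n);cv2.imwrite(f"pics/{n}0.png",c["img"]);print(n,c["fx"],c["fy"],c["cx"],c["cy"],c["R"],c["t"])
E
```

```text
pics
{'time_s': 0.0, 'joints': array([ 8.81550170e+01,  2.20893275e+01,  3.78670280e-01, -2.99354706e-02,
       -6.84109821e+01, -1.48161255e+01]), 'joint_velocities': array([-0.02280918,  0.15354552,  0.01490794, -0.04478474,  0.05765727,
       -0.06698475]), 'effort': array([ 3.93911714e-04, -3.90666890e+01,  1.87399203e+01,  4.21960384e+00,
        1.09789014e-02, -1.90121209e-04]), 'tcp_pos': array([0.17900245, 0.59817623, 0.22146468]), 'ee_rot': array([[ 9.57962067e-01, -2.86894356e-01, -5.53917287e-04],
       [-2.86894882e-01, -9.57959754e-01, -2.10621685e-03],
       [ 7.36312581e-05,  2.17659188e-03, -9.99997629e-01]]), 'wrist_force': array([0.39203486, 0.10206781, 0.71135591]), 'moment': array([ 0.01836911, -0.03556371,  0.05991078]), 'gripper_width': 0.9981472201512681}
side 346.8108728089127 346.8108728089127 249.39608055136597 192.85343720333378 [[ 0.99144567 -0.12975107 -0.0141472 ]
 [-0.09999187 -0.68541026 -0.7212589 ]
 [ 0.08388748  0.71650362 -0.69252109]] [-0.55052007  0.13235448  1.05101594]
top 354.92374452603775 354.92374452603775 254.16946040213782 193.59744695260815 [[ 0.0259261  -0.99955754 -0.01457959]
 [-0.99859221 -0.02522042 -0.04666407]
 [ 0.04627572  0.01576888 -0.99880424]] [-0.01509941  0.55944321  1.04563934]
```

View pics/side0.png

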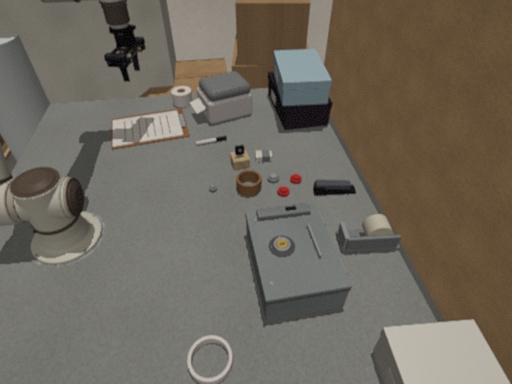

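View pics/top0.png

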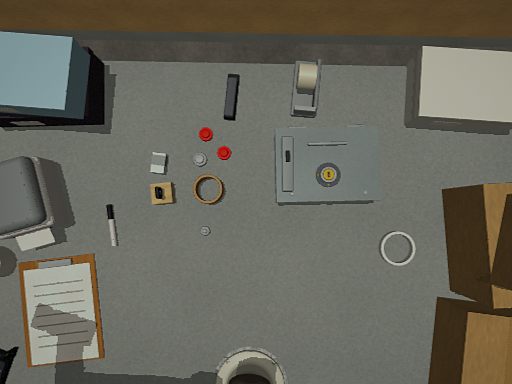

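The side view shows the stand and key near (240,158), a grey wide stud near (273,178), a grey narrow stud near (213,188), red look-alikes at (296,179) and (284,191), and the lock at (282,244). In the top view these are at (161,193), (200,159), (205,231), (206,134)/(224,153) and (328,174). I'll zoom in next.

```bash
python3 - <<'E'
import cv2
t=cv2.imread("pics/top0.png");s=cv2.imread("pics/side0.png")
def z(im,x0,y0,x1,y1,k,n):cv2.imwrite(n,cv2.resize(im[y0:y1,x0:x1],None,fx=k,fy=k,interpolation=cv2.INTER_CUBIC))
z(t,140,120,240,245,4.5,"pics/tc1.png")
z(t,270,120,380,210,7,"pics/tc2.png")
z(s,200,135,310,205,7,"pics/sc1.png")
z(s,240,200,340,270,7,"pics/sc2.png")
E
```

```text
(no output)
```

View pics/tc1.png

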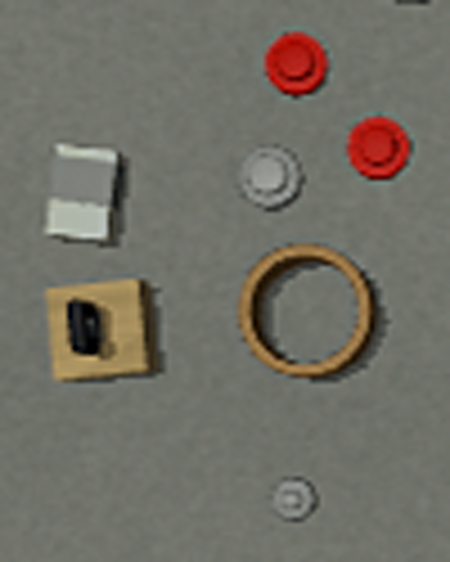

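View pics/tc2.png

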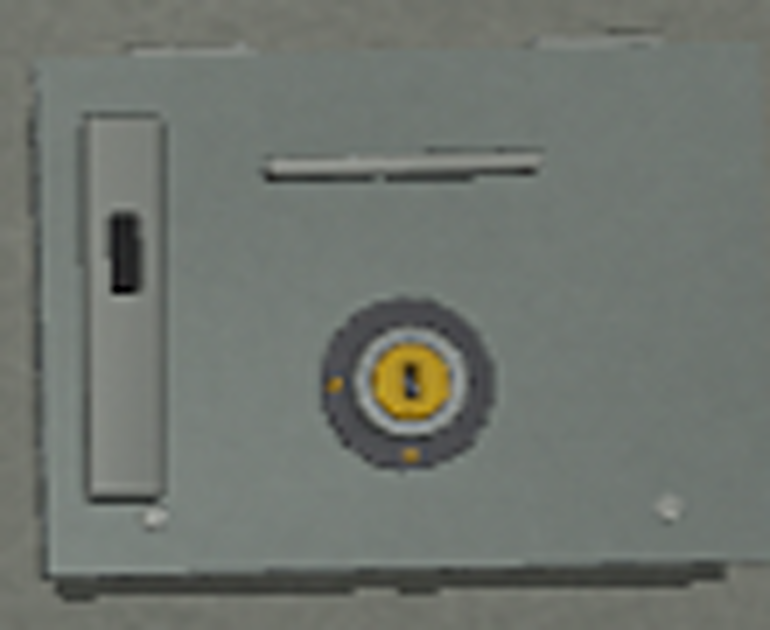

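View pics/sc1.png

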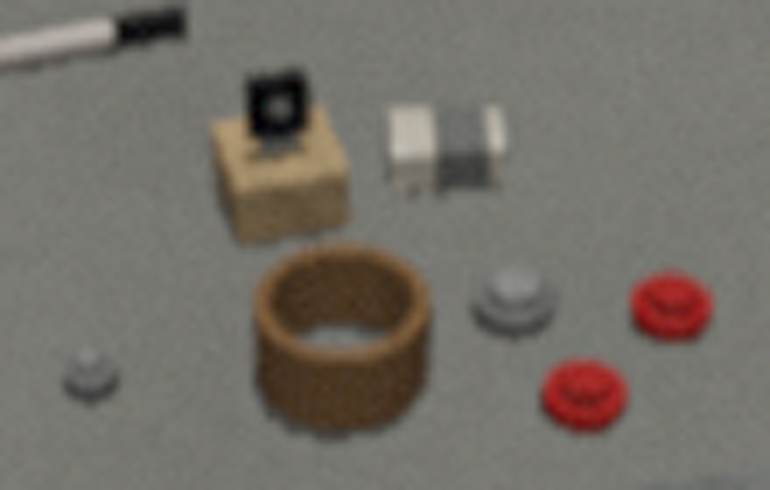

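View pics/sc2.png

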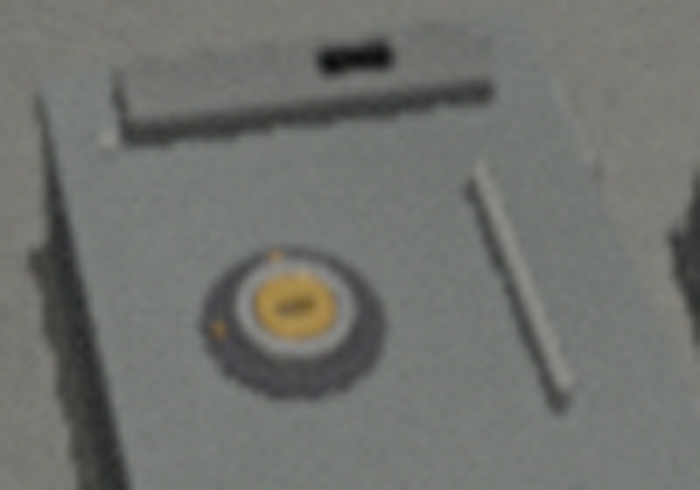

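Candidates:
- **Wide stud:** the grey one at top (200,159). The red studs at (206,134) and (224,153) are look-alikes, and the description excludes them.
- **Narrow stud:** grey, at (205,231).
- **Key:** the only black-headed slab, in the plywood stand at (159,193). The black-capped marker at (112,225) and the black object at (231,97) are not it.

The crops confirm these choices. Next I'll measure positions.

```bash
cat > h.py <<'E'
import numpy as np,cv2
from station import r
def cams(): return {n:r.capture(n) for n in("side","top")}
def proj(c,X):
    q=np.atleast_2d(X)@np.array(c["R"]).T+c["t"]; return np.c_[q[:,0]/q[:,2]*c["fx"]+c["cx"],q[:,1]/q[:,2]*c["fy"]+c["cy"]]
def back(c,uv,z):
    R=np.array(c["R"]);o=-R.T@np.array(c["t"]);d=R.T@np.array([(uv[0]-c["cx"])/c["fx"],(uv[1]-c["cy"])/c["fy"],1])
    return o+d*(z-o[2])/d[2]
def un(p,x0,y0,k): return (x0+(p[0]+.5)/k-.5,y0+(p[1]+.5)/k-.5)
def tri(cs,uvs):
    A=[];b=[]
    for c,uv in zip(cs,uvs):
        R=np.array(c["R"]);t=np.array(c["t"])
        for a,(f,cc) in enumerate(((c["fx"],c["cx"]),(c["fy"],c["cy"]))):
            m=(uv[a]-cc)/f; A.append(R[a]-m*R[2]); b.append(m*t[2]-t[a])
    return np.linalg.lstsq(np.array(A),np.array(b),rcond=None)[0]
E
python3 - <<'E'
from h import *
import pickle
C=cams();pickle.dump(C,open("c0.pkl","wb"))
T,S=C["top"],C["side"]
t1=lambda p:un(p,140,120,4.5);t2=lambda p:un(p,270,120,7);s1=lambda p:un(p,200,135,7);s2=lambda p:un(p,240,200,7)
np.set_printoptions(precision=4,suppress=True)
for n,tp,sp,z in [("wide",t1((268,172)),s1((516,282)),.016),("narrow",t1((293,499)),s1((91,353)),.016),("keyway",t2((411,382)),s2((294,305)),.112)]:
    print(n,back(T,tp,z),back(S,sp,z),tri([T,S],[tp,sp]))
for q in[(47,290),(140,281),(148,373),(55,381),(97.5,331)]:print("standT",back(T,t1(q),.036))
for q in[(210,125),(322,103),(350,165),(232,185)]:print("standS",back(S,s1(q),.036))
print("head top",back(T,t1((78,326)),.082)); print("disc S",back(S,s1((280,106)),.055+.008))
for q in[(80,55+60),(163,115),(163,498),(88,498)]:print("cutter",back(T,t2(q),.121))
for q in [(38,58),(50,572)]: print("boxcorner",back(T,t2(q),.1))
for q in [(265,162),(543,155)]: print("handle",back(T,t2(q),.113))
E
```

```text
wide [0.6625 0.1666 0.016 ] [0.6627 0.1719 0.016 ] [0.6616 0.1657 0.0214]
narrow [0.4463 0.1429 0.016 ] [0.4482 0.15   0.016 ] [0.4476 0.1418 0.0236]
keyway [ 0.6127 -0.2012  0.112 ] [ 0.6131 -0.2006  0.112 ] [ 0.6128 -0.2011  0.1126]
standT [0.5789 0.305  0.036 ]
standT [0.5863 0.2444 0.036 ]
standT [0.5265 0.2369 0.036 ]
standT [0.5197 0.2974 0.036 ]
standT [0.553  0.2709 0.036 ]
standS [0.5207 0.2974 0.036 ]
standS [0.5817 0.3078 0.036 ]
standS [0.5895 0.2527 0.036 ]
standS [0.5274 0.2452 0.036 ]
head top [0.5539 0.2704 0.082 ]
disc S [0.5561 0.2724 0.063 ]
cutter [ 0.7118 -0.0708  0.121 ]
cutter [ 0.7126 -0.1027  0.121 ]
cutter [ 0.565  -0.1057  0.121 ]
cutter [ 0.5643 -0.0771  0.121 ]
boxcorner [ 0.7385 -0.0549  0.1   ]
boxcorner [ 0.5362 -0.0643  0.1   ]
handle [ 0.6968 -0.1432  0.113 ]
handle [ 0.702  -0.2505  0.113 ]
```

Measured: key at (0.5535, 0.2705) with yaw about 7.3°. Wide stud at (0.662, 0.167), narrow stud at (0.4463, 0.143). Keyway at (0.6128, -0.201) with yaw about 2.7°. I'll move above the key with the gripper half open to stay clear of the tape.

```bash
cat >> h.py <<'E'
def togo(p,yaw,s=None):
    s=s or r.sense();R=s["ee_rot"];d=R.T@(np.array(p)-s["tcp_pos"])
    y=np.degrees(np.arctan2(R[1,0],R[0,0]))
    Rt=np.array([[np.cos(np.radians(yaw)),np.sin(np.radians(yaw)),0],[np.sin(np.radians(yaw)),-np.cos(np.radians(yaw)),0],[0,0,-1]])
    rv=cv2.Rodrigues(R.T@Rt)[0].ravel()
    np.set_printoptions(precision=4,suppress=True)
    print("shift/100mm",d/.1,"turn/45",np.degrees(rv)/45,"yaw",y,"tcp",s["tcp_pos"],"F",s["wrist_force"],"j",s["joints"],"w",s["gripper_width"],"t",s["time_s"])
E
python3 -c "
from h import *
togo((.5535,.2705,.13),7.3)"
python3 -m crank '[[0.1,[0.38,0.17,0],[0,0,0]],[0.1,[0.38,0.17,0],[0,0,0]],[0.1,[0.38,0.17,0],[0,0,0]],[0.1,[0.38,0.17,0],[0,0,0]],[0.1,[0.38,0.17,0],[0,0,0]],[0.1,[0.38,0.17,0],[0,0,0]],[0.1,[0.38,0.17,0],[0,0,0]],[0.1,[0.38,0.17,0],[0,0,0]]]'
python3 -c "
from h import *
togo((.5535,.2705,.13),7.3)"
```

```text
shift/100mm [4.5271 2.0664 0.9222] turn/45 [ 0.0017  0.0002 -0.5326] yaw -16.666945130930934 tcp [0.1791 0.5984 0.2219] F [0.7183 0.6311 0.1948] j [ 88.1553  22.0742   0.4088  -0.0122 -68.4103 -14.8178] w 1.001570932487819 t 0.2
time_s: 1.0
tcp_pos: [0.4324, 0.38, 0.2225]
ee_rot: [[0.958, -0.287, -0.0], [-0.287, -0.958, 0.0], [-0.0, 0.0, -1.0]]
wrist_force: [-0.7, 0.7, 0.1]
gripper_width: 0.463
shift/100mm [1.4741 0.7019 0.9252] turn/45 [-0.      0.0001 -0.5322] yaw -16.65030734645258 tcp [0.4324 0.38   0.2225] F [-0.7262  0.7358  0.0935] j [ 57.4232  17.247   -6.6833  -0.0056 -66.0723  15.9287] w 0.46288623820430846 t 1.0
```

```bash
python3 -m crank '[[0.1,[0.36,0.17,0.2],[0,0,0]],[0.1,[0.36,0.17,0.2],[0,0,0]],[0.1,[0.36,0.17,0.2],[0,0,0]],[0.1,[0.36,0.17,0.2],[0,0,0]],[0.1,[0,0,0],[0,0,-0.178]],[0.1,[0,0,0],[0,0,-0.178]],[0.1,[0,0,0],[0,0,-0.178]],[0.1,[0,0,0],[0,0,0]]]'
python3 - <<'E'
from h import *
togo((.5535,.2705,.045),7.3)
c=r.capture("top");im=c["img"]
cv2.imwrite("pics/t1.png",cv2.resize(im[130:250,100:260],None,fx=4.5,fy=4.5,interpolation=2))
c=r.capture("side");im=c["img"]
cv2.imwrite("pics/s1.png",cv2.resize(im[110:210,190:310],None,fx=6,fy=6,interpolation=2))
E
```

```text
time_s: 1.8
tcp_pos: [0.5499, 0.2746, 0.1422]
ee_rot: [[0.992, 0.128, -0.001], [0.128, -0.992, -0.0], [-0.001, 0.0, -1.0]]
wrist_force: [-0.1, -0.9, 0.5]
gripper_width: 0.448
shift/100mm [0.0313 0.045  0.9719] turn/45 [0.0004 0.0007 0.0006] yaw 7.328774721587425 tcp [0.5499 0.2746 0.1422] F [-0.1133 -0.9383  0.4958] j [ 41.6041  24.7829  -7.4233  -0.0051 -57.8297  55.7274] w 0.44821498228928625 t 1.8
```

View pics/s1.png

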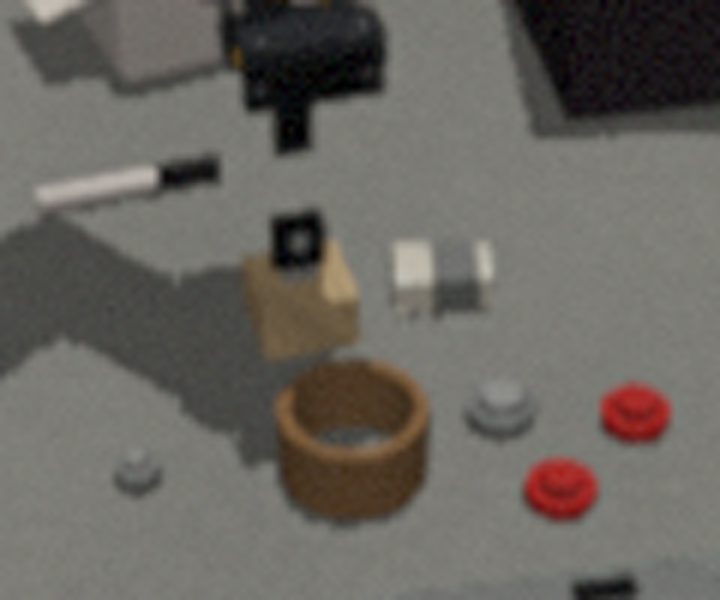

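View pics/t1.png

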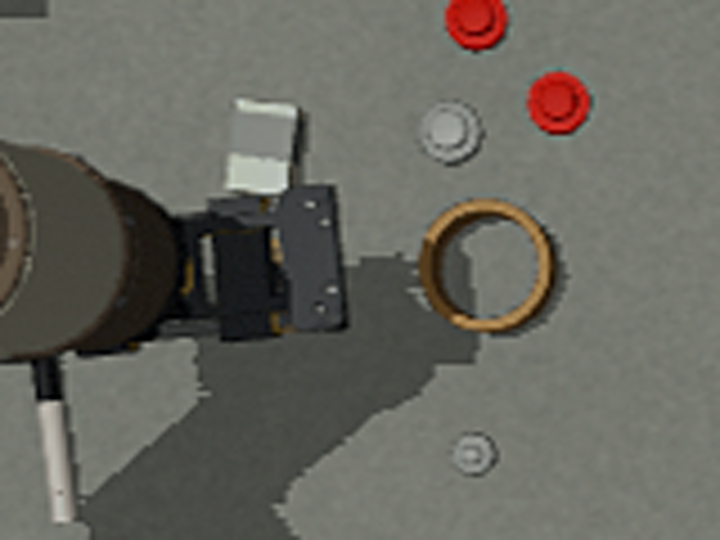

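The side view shows the finger at (292,130) above the key head at (298,238) in the crop, and the path down is clear. I'll centre, descend and close.

```bash
python3 -m crank '[[0.1,[0.031,0.045,0],[0,0,0]],[0.1,[0,0,0.2],[0,0,0]],[0.1,[0,0,0.2],[0,0,0]],[0.1,[0,0,0.2],[0,0,0]],[0.1,[0,0,0.2],[0,0,0]],[0.1,[0,0,0.14],[0,0,0]],[0.1,[0,0,0],[0,0,0]],[0.1,[0,0,0],[0,0,0]]]'
python3 - <<'E'
from h import *
togo((.5535,.2705,.046),7.3)
c=r.capture("side");im=c["img"]
cv2.imwrite("pics/s2.png",cv2.resize(im[110:210,190:310],None,fx=6,fy=6,interpolation=2))
E
```

```text
time_s: 2.7
tcp_pos: [0.554, 0.2709, 0.0489]
ee_rot: [[0.992, 0.128, 0.001], [0.128, -0.992, -0.0], [0.001, 0.0, -1.0]]
wrist_force: [-0.1, 0.0, 0.4]
gripper_width: 0.45
shift/100mm [-0.0052  0.0038  0.029 ] turn/45 [ 0.0001 -0.0007  0.0014] yaw 7.363273169821171 tcp [0.554  0.2709 0.0489] F [-0.0978  0.0078  0.4495] j [ 41.0931  30.8264 -12.6825   0.0306 -46.4666  56.2491] w 0.4495547261729546 t 2.7
```

View pics/s2.png

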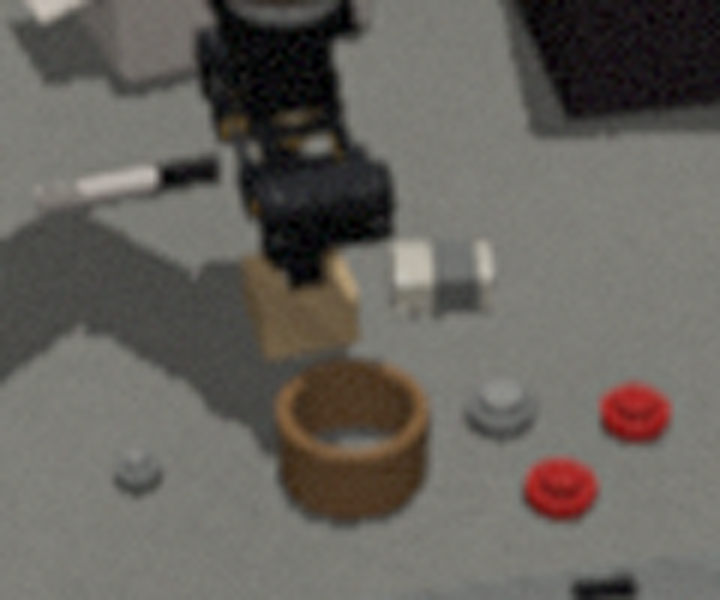

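```bash
python3 -m crank '[[0.1,[0,0,0.025],[0,0,0]],[1,[0,0,0],[0,0,0]],[1,[0,0,0],[0,0,0]],[1,[0,0,0],[0,0,0]],[1,[0,0,0],[0,0,0]],[1,[0,0,0],[0,0,0]],[1,[0,0,0],[0,0,0]]]'
python3 -c "
from h import *
togo((.5535,.2705,.12),7.3)"
```

```text
time_s: 3.45
tcp_pos: [0.5537, 0.2718, 0.0462]
ee_rot: [[0.992, 0.129, 0.001], [0.129, -0.992, 0.001], [0.001, -0.001, -1.0]]
wrist_force: [-1.2, 3.3, -0.2]
gripper_width: 0.137
shift/100mm [-0.0026  0.0112 -0.7378] turn/45 [-0.0017 -0.0014  0.0019] yaw 7.384420721842116 tcp [0.5537 0.2718 0.0462] F [-1.1681  3.2897 -0.2457] j [ 41.1438  31.0037 -12.8125  -0.0401 -46.09    56.2685] w 0.13699598981403083 t 3.45
```

```bash
python3 -m crank '[[1,[0,0,-0.15],[0,0,0]],[1,[0,0,-0.15],[0,0,0]],[1,[0,0,-0.2],[0,0,0]],[1,[0,0,-0.2],[0,0,0]],[1,[0,0,-0.2],[0,0,0]],[1,[0,0,-0.1],[0,0,0]],[1,[0,0,0],[0,0,0]]]'
python3 - <<'E'
from h import *
togo((.6625,.167,.10),7.3)
for n,(x0,y0,x1,y1) in dict(top=(120,130,240,220),side=(190,90,310,180)).items():
    c=r.capture(n);im=c["img"]
    cv2.imwrite(f"pics/{n}3.png",cv2.resize(im[y0:y1,x0:x1],None,fx=6,fy=6,interpolation=2))
    s=r.sense();print(n,proj(c,s["tcp_pos"]),proj(c,s["tcp_pos"]+s["ee_rot"]@[0,0,.0382]))
E
```

```text
time_s: 4.15
tcp_pos: [0.5541, 0.2709, 0.1474]
ee_rot: [[0.992, 0.128, 0.002], [0.128, -0.992, 0.001], [0.002, -0.001, -1.0]]
wrist_force: [-0.5, 0.9, -0.1]
gripper_width: 0.135
shift/100mm [0.9404 1.1703 0.4752] turn/45 [-0.0013 -0.0029  0.0015] yaw 7.3653349378672806 tcp [0.5541 0.2709 0.1474] F [-0.5115  0.925  -0.1309] j [ 41.0829  24.6118  -6.8831   0.0273 -58.3615  56.2683] w 0.1347619789044187 t 4.15
top [[149.8196 191.0043]] [[154.1351 191.7617]]
side [[237.8993 130.8523]] [[238.2862 140.0584]]
```

View pics/side3.png

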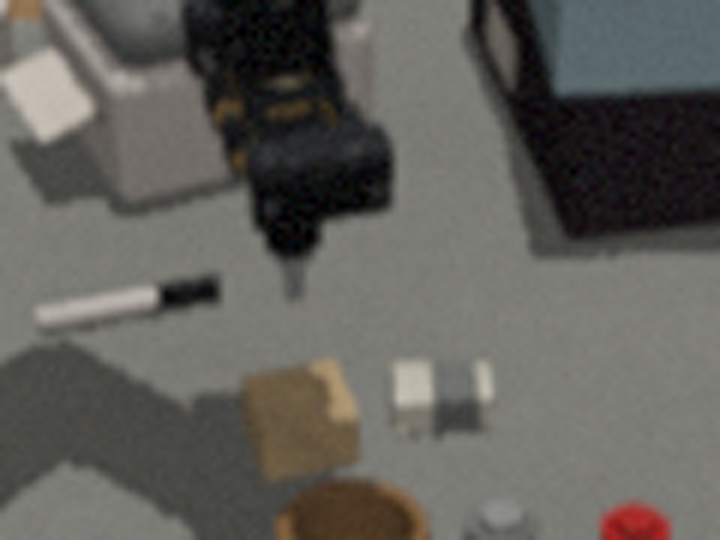

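View pics/top3.png

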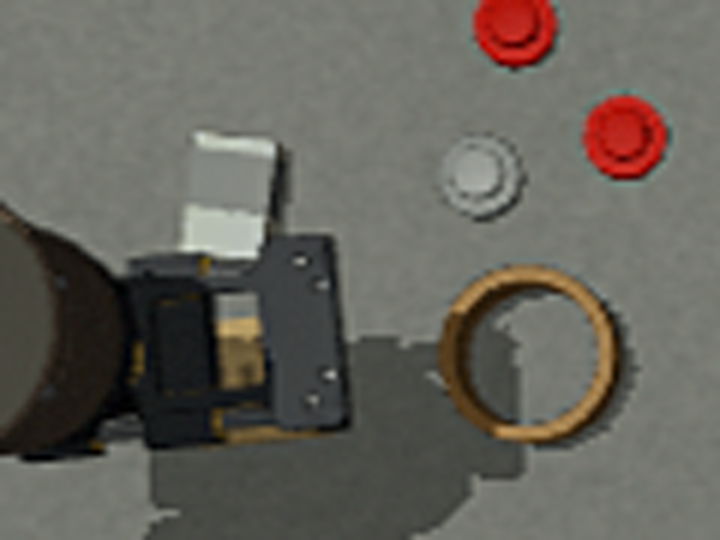

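The key is held upright, with the tip at side-crop (293,298), within about 1 mm of the prediction. Next is the wide stud.

```bash
python3 -m crank '[[1,[0.235,0.29,0.08],[0,0,0]],[1,[0.235,0.29,0.08],[0,0,0]],[1,[0.235,0.29,0.08],[0,0,0]],[1,[0.235,0.29,0.08],[0,0,0]],[1,[0,0,0.15],[0,0,0]],[1,[0,0,0.15],[0,0,0]],[1,[0,0,0],[0,0,0]]]'
python3 - <<'E'
from h import *
togo((.6625,.167,.0517),7.3)
for n,(x0,y0,x1,y1) in dict(side=(230,130,310,200)).items():
    c=r.capture(n);im=c["img"]
    cv2.imwrite(f"pics/{n}4.png",cv2.resize(im[y0:y1,x0:x1],None,fx=8,fy=8,interpolation=2))
E
```

```text
time_s: 4.95
tcp_pos: [0.6586, 0.1673, 0.0797]
ee_rot: [[0.992, 0.128, -0.008], [0.128, -0.992, -0.003], [-0.008, 0.002, -1.0]]
wrist_force: [-0.2, -0.2, -0.8]
gripper_width: 0.133
shift/100mm [0.0407 0.007  0.2794] turn/45 [0.0023 0.0104 0.0013] yaw 7.356726957858553 tcp [0.6586 0.1673 0.0797] F [-0.188  -0.2007 -0.8485] j [ 27.8203  34.1896  -0.7508  -0.0804 -55.5355  69.5826] w 0.1334381970130357 t 4.95
```

View pics/side4.png

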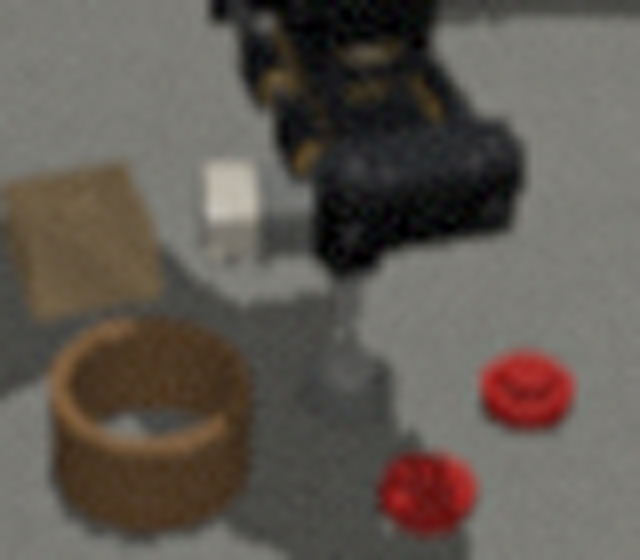

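The tip hangs over the grey stud at crop (345,375). I'll press in small steps and watch the force.

```bash
python3 -m crank '[[1,[0.03,0,0],[0,0,0]],[1,[0,0,0.1],[0,0,0]],[1,[0,0,0.1],[0,0,0]],[1,[0,0,0.04],[0,0,0]],[1,[0,0,0],[0,0,0]],[1,[0,0,0],[0,0,0]]]'; python3 -m crank '[[1,[0,0,0.02],[0,0,0]],[1,[0,0,0],[0,0,0]],[1,[0,0,0],[0,0,0]]]'
```

```text
time_s: 5.6
tcp_pos: [0.6646, 0.1682, 0.06]
ee_rot: [[0.992, 0.128, -0.0], [0.128, -0.992, -0.0], [-0.0, 0.0, -1.0]]
wrist_force: [0.0, -0.2, -0.3]
gripper_width: 0.135
time_s: 5.9
tcp_pos: [0.6647, 0.1682, 0.0582]
ee_rot: [[0.992, 0.128, 0.0], [0.128, -0.992, 0.0], [0.0, -0.0, -1.0]]
wrist_force: [-0.1, -0.0, 0.2]
gripper_width: 0.134
```

```bash
python3 -m crank '[[1,[-0.02,0.01,0.03],[0,0,0]],[1,[0,0,0.02],[0,0,0]],[1,[0,0,0],[0,0,0]],[1,[0,0,0],[0,0,0]]]'; python3 -m crank '[[1,[0,0,0.01],[0,0,0]],[1,[0,0,0],[0,0,0]],[1,[0,0,0],[0,0,0]]]'
```

```text
time_s: 6.3
tcp_pos: [0.6636, 0.1673, 0.0539]
ee_rot: [[0.992, 0.129, 0.002], [0.129, -0.992, 0.001], [0.002, -0.0, -1.0]]
wrist_force: [1.5, 0.8, 3.7]
gripper_width: 0.135
time_s: 6.6
tcp_pos: [0.6637, 0.1673, 0.0537]
ee_rot: [[0.992, 0.129, 0.003], [0.129, -0.992, 0.001], [0.003, -0.0, -1.0]]
wrist_force: [0.2, 0.7, 7.0]
gripper_width: 0.131
```

```bash
python3 - <<'E'
from h import *
s=r.sense()
for n,(x0,y0,x1,y1) in dict(side=(240,140,300,190)).items():
    c=r.capture(n);im=c["img"]
    cv2.imwrite(f"pics/{n}5.png",cv2.convertScaleAbs(cv2.resize(im[y0:y1,x0:x1],None,fx=12,fy=12,interpolation=2),alpha=1.6))
    for L in(.0382,.042):print((proj(c,s["tcp_pos"]+s["ee_rot"]@[0,0,L])-[x0,y0])*12+6)
    for z in (.016,.012):print("stud",(proj(c,[.6627,.1668,z])-[x0,y0])*12+6)
print(s["wrist_force"],s["moment"])
E
```

```text
[[412.18254879 435.42503114]]
[[411.76516886 445.21958974]]
stud [[408.6673593  435.49538313]]
stud [[408.20129344 445.82038986]]
[0.20717895 0.67425907 7.01308833] [ 0.14402772 -0.13644557 -0.00710348]
```

View pics/side5.png

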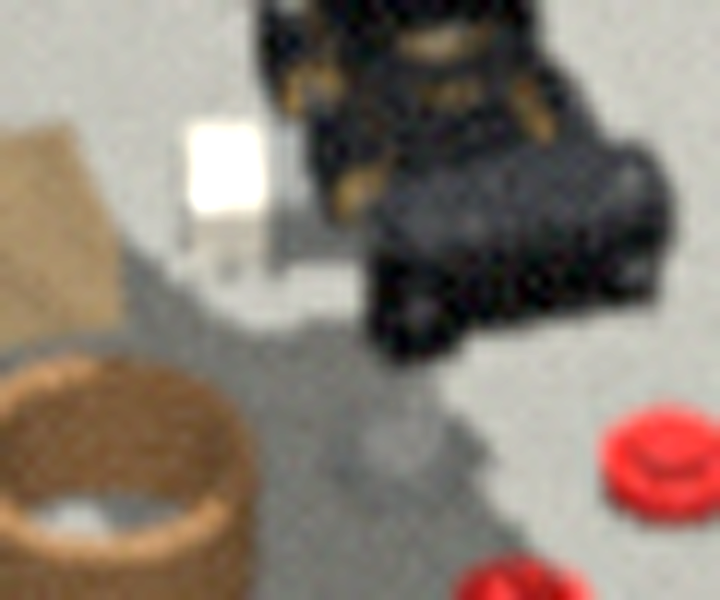

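```bash
for i in 1 2 3 4; do python3 -m crank '[[1,[0,0,-0.015],[0,0,0]],[1,[0,0,0],[0,0,0]],[1,[0,0,0],[0,0,0]]]' | grep -E "tcp|force"; done
```

```text
tcp_pos: [0.6635, 0.1672, 0.0539]
wrist_force: [3.1, 0.7, 3.3]
tcp_pos: [0.6627, 0.1669, 0.0548]
wrist_force: [2.6, 1.3, 3.4]
tcp_pos: [0.6622, 0.1667, 0.0561]
wrist_force: [1.0, 0.6, 1.7]
tcp_pos: [0.6621, 0.1667, 0.0576]
wrist_force: [0.6, 0.8, 0.4]
```

The force and height readings show the wide stud went down fully and came back up; contact starts at TCP z of about 0.0577, so the tip is about 41.7 mm below the TCP. Now I'll go over the tape to the narrow stud.

```bash
python3 -m crank '[[1,[0,0,-0.3],[0,0,0]],[1,[0,0,-0.3],[0,0,0]],[1,[0,0,-0.3],[0,0,0]],[1,[0,0,0],[0,0,0]]]'
python3 -c "
from h import *
togo((.4463,.143,.13),7.3)"
```

```text
time_s: 8.25
tcp_pos: [0.6647, 0.1675, 0.1528]
ee_rot: [[0.992, 0.129, 0.007], [0.129, -0.992, 0.002], [0.007, -0.001, -1.0]]
wrist_force: [0.8, 0.5, -1.2]
gripper_width: 0.139
shift/100mm [-2.1986 -0.0377  0.2114] turn/45 [-0.0019 -0.0094  0.0022] yaw 7.3995005446727795 tcp [0.6647 0.1675 0.1528] F [ 0.7528  0.4953 -1.1699] j [ 27.6587  30.4955   3.9767   0.0748 -63.0532  69.7075] w 0.1387271378570254 t 8.25
```

```bash
python3 -m crank '[[1,[-0.44,-0.007,0.04],[0,0,0]],[1,[-0.44,-0.007,0.04],[0,0,0]],[1,[-0.44,-0.007,0.04],[0,0,0]],[1,[-0.44,-0.007,0.04],[0,0,0]],[1,[-0.44,-0.007,0.04],[0,0,0]],[1,[0,0,0.2],[0,0,0]],[1,[0,0,0.2],[0,0,0]],[1,[0,0,0],[0,0,0]]]'
python3 -m crank '[[1,[0,0,0],[0,0,0]],[1,[0,0,0],[0,0,0]]]' >/dev/null
python3 - <<'E'
from h import *
togo((.4463,.143,.06),7.3)
s=r.sense()
for n,(x0,y0,x1,y1) in dict(side=(190,150,250,200)).items():
    c=r.capture(n);im=c["img"]
    cv2.imwrite(f"pics/{n}6.png",cv2.convertScaleAbs(cv2.resize(im[y0:y1,x0:x1],None,fx=12,fy=12,interpolation=2),alpha=1.6))
    print((proj(c,s["tcp_pos"]+s["ee_rot"]@[0,0,.0417])-[x0,y0])*12+6)
    print("stud",(proj(c,[.4463,.143,.016])-[x0,y0])*12+6)
E
```

```text
time_s: 9.05
tcp_pos: [0.4409, 0.1404, 0.0853]
ee_rot: [[0.992, 0.128, -0.007], [0.128, -0.992, -0.004], [-0.008, 0.003, -1.0]]
wrist_force: [-0.5, 0.6, -1.2]
gripper_width: 0.134
shift/100mm [ 0.0179 -0.0039  0.2848] turn/45 [-0.0002 -0.0006  0.0014] yaw 7.360764314573 tcp [0.4446 0.1424 0.0885] F [ 0.5414 -0.2357 -0.4674] j [ 37.7814  15.6174 -31.6301   0.0089 -42.723   59.5728] w 0.13901472236299545 t 9.25
[[255.5463 364.1532]]
stud [[271.4149 443.2536]]
```

View pics/side6.png

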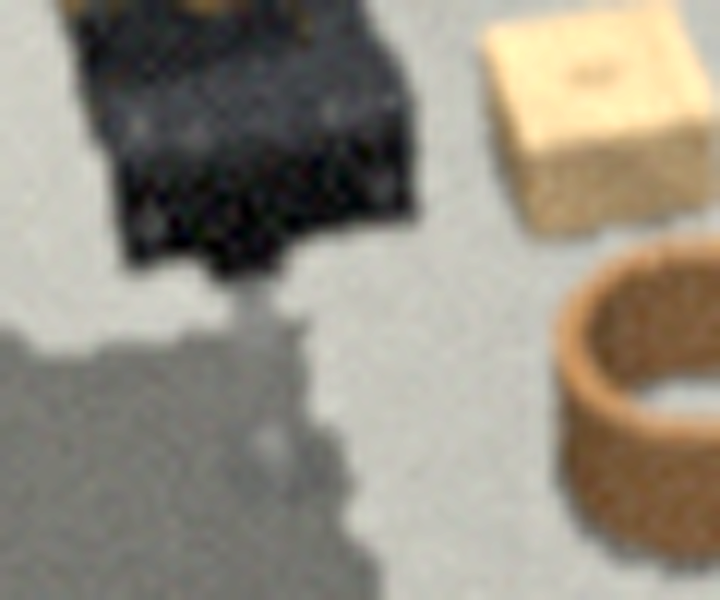

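The blade tip at (257,365) is over the narrow stud at (271,441), matching the projection. I'll correct by +1.5 mm and press.

```bash
python3 -m crank '[[1,[0.015,-0.003,0.1],[0,0,0]],[1,[0,0,0.1],[0,0,0]],[1,[0,0,0.08],[0,0,0]],[1,[0,0,0],[0,0,0]],[1,[0,0,0],[0,0,0]]]'; for i in 1 2; do python3 -m crank '[[1,[0,0,0.02],[0,0,0]],[1,[0,0,0],[0,0,0]],[1,[0,0,0],[0,0,0]]]' | grep -E "tcp|force"; done
```

```text
time_s: 9.8
tcp_pos: [0.4454, 0.1425, 0.0596]
ee_rot: [[0.992, 0.128, -0.001], [0.128, -0.992, -0.001], [-0.001, 0.001, -1.0]]
wrist_force: [0.7, 0.3, -0.6]
gripper_width: 0.137
tcp_pos: [0.4456, 0.1427, 0.0582]
wrist_force: [-0.8, -0.6, -1.3]
tcp_pos: [0.4457, 0.1428, 0.0563]
wrist_force: [0.3, -0.6, 1.0]
```

```bash
for i in 1 2; do python3 -m crank '[[1,[0,0,0.015],[0,0,0]],[1,[0,0,0],[0,0,0]],[1,[0,0,0],[0,0,0]]]' | grep -E "tcp|force|time"; done
```

```text
time_s: 10.7
tcp_pos: [0.4457, 0.1428, 0.0547]
wrist_force: [-0.1, -0.2, 3.0]
time_s: 11.0
tcp_pos: [0.4458, 0.1428, 0.0536]
wrist_force: [-1.0, -0.1, 6.1]
```

```bash
python3 - <<'E'
from h import *
for n,(x0,y0,x1,y1) in dict(side=(190,150,250,200)).items():
    c=r.capture(n);im=c["img"]
    cv2.imwrite(f"pics/{n}7.png",cv2.convertScaleAbs(cv2.resize(im[y0:y1,x0:x1],None,fx=12,fy=12,interpolation=2),alpha=1.6))
E
```

```text
(no output)
```

View pics/side7.png

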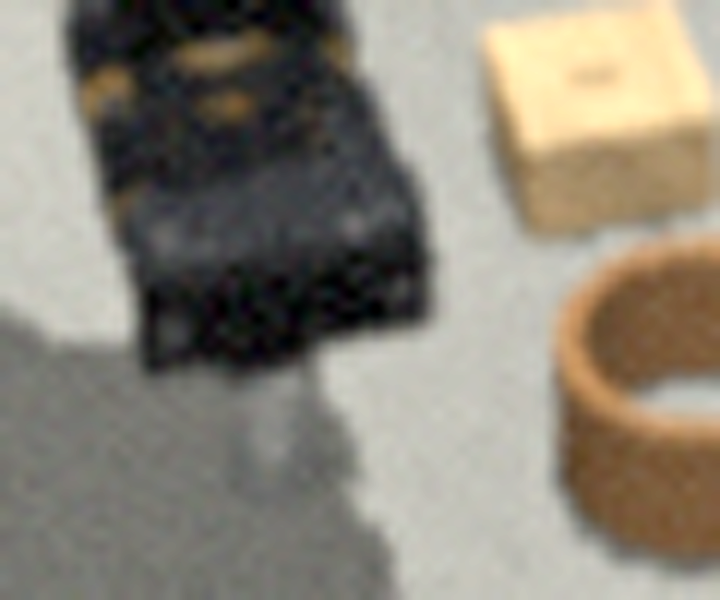

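The narrow stud shows the same spring curve: 1 N, then 3 N, then bottomed, over 4 mm. The blade sits on it at (270,440). I'll lift and go to the lock.

```bash
python3 -m crank '[[1,[0,0,-0.4],[0,0,0]],[1,[0,0,-0.4],[0,0,0]],[1,[0,0,-0.4],[0,0,0]],[1,[0,0,-0.2],[0,0,0]],[1,[0,0,0],[0,0,0.1]],[1,[0,0,0],[0,0,0]]]'
python3 -c "
from h import *
togo((.6128,-.2012,.195),2.7)"
```

```text
time_s: 11.65
tcp_pos: [0.4453, 0.1427, 0.1932]
ee_rot: [[0.999, 0.05, 0.0], [0.05, -0.999, 0.001], [0.0, -0.001, -1.0]]
wrist_force: [-0.5, -0.5, -1.5]
gripper_width: 0.137
shift/100mm [ 1.5018  3.5183 -0.0212] turn/45 [-0.0012 -0.0004  0.0033] yaw 2.8489605014839414 tcp [0.4453 0.1427 0.1932] F [-0.5459 -0.4745 -1.4849] j [ 37.7297   8.0975 -23.3636  -0.0397 -58.4927  55.14  ] w 0.13658985165674797 t 11.65
```

```bash
python3 -m crank '[[1,[0.18,0.44,0],[0,0,0]],[1,[0.19,0.44,-0.02],[0,0,0]],[1,[0.19,0.44,0],[0,0,0]],[1,[0.19,0.44,0],[0,0,0]],[1,[0.19,0.44,0],[0,0,0]],[1,[0.19,0.44,0],[0,0,0]],[1,[0.19,0.44,0],[0,0,0]],[1,[0.18,0.43,0],[0,0,0]]]' >/dev/null; python3 -m crank '[[1,[0,0,0],[0,0,0]],[1,[0,0,0],[0,0,0]],[1,[0,0,0],[0,0,0]]]'
python3 - <<'E'
from h import *
togo((.6128,-.2012,.165),2.7)
s=r.sense();np.set_printoptions(suppress=True,precision=2)
for n,(x0,y0,x1,y1) in dict(side=(250,190,320,260),top=(270,120,380,210)).items():
    c=r.capture(n);im=c["img"]
    cv2.imwrite(f"pics/{n}8.png",cv2.resize(im[y0:y1,x0:x1],None,fx=8 if n=="side" else 7,fy=8 if n=="side" else 7,interpolation=2))
    for L in(0.005,.0417):print((proj(c,s["tcp_pos"]+s["ee_rot"]@[0,0,L])-[x0,y0])*8+4)
E
```

```text
time_s: 12.75
tcp_pos: [0.6122, -0.1996, 0.1939]
ee_rot: [[0.999, 0.051, -0.002], [0.051, -0.999, 0.001], [-0.002, -0.001, -1.0]]
wrist_force: [0.2, 0.3, -0.7]
gripper_width: 0.136
shift/100mm [0.0062 0.0166 0.2886] turn/45 [-0.0009  0.0029  0.0052] yaw 2.93622893014609 tcp [ 0.6122 -0.1996  0.1939] F [ 0.2023  0.3253 -0.6658] j [ -3.7011  25.0678   1.0189  -0.0291 -66.0867  96.6491] w 0.13579345497564085 t 12.75
[[265.78 266.99]]
[[259.24 345.82]]
[[513.08 413.74]]
[[489.3  426.44]]
```

View pics/side8.png

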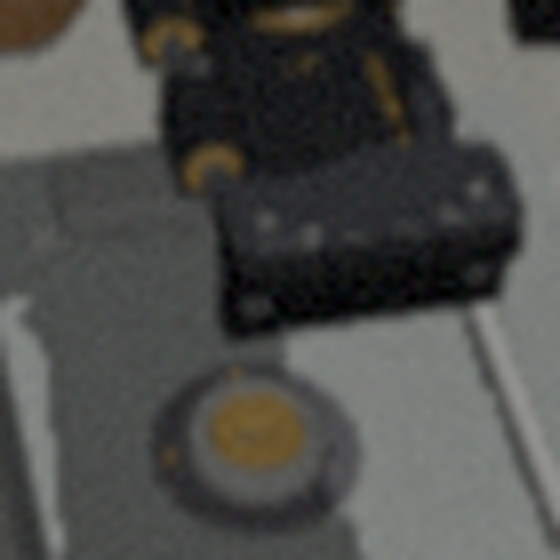

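View pics/top8.png

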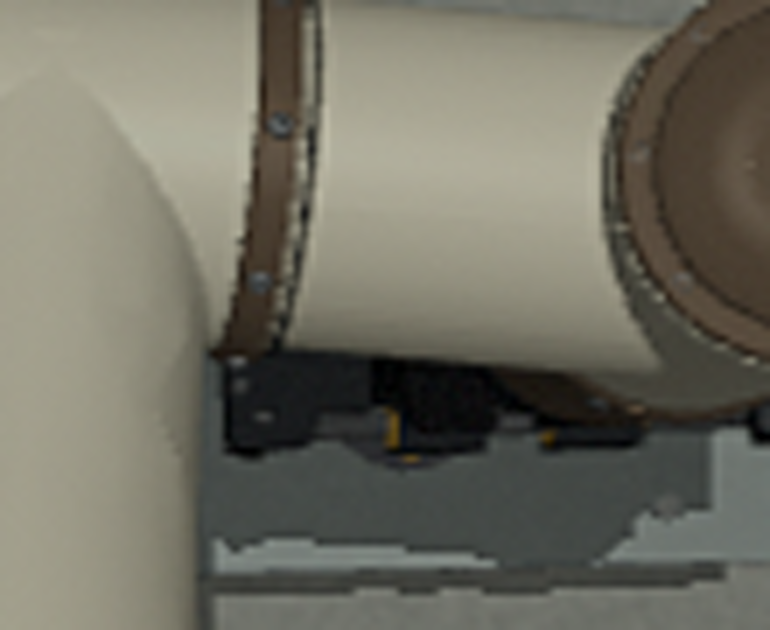

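```bash
python3 - <<'E'
from h import *
c=r.capture("side");im=c["img"][222:252,268:298]
cv2.imwrite("pics/s9.png",cv2.convertScaleAbs(cv2.resize(im,None,fx=18,fy=18,interpolation=2),alpha=2.2))
R=np.array(c["R"]);print(-R.T@c["t"])
E
```

```text
[ 0.47087804 -0.73377017  0.81552423]
```

View pics/s9.png

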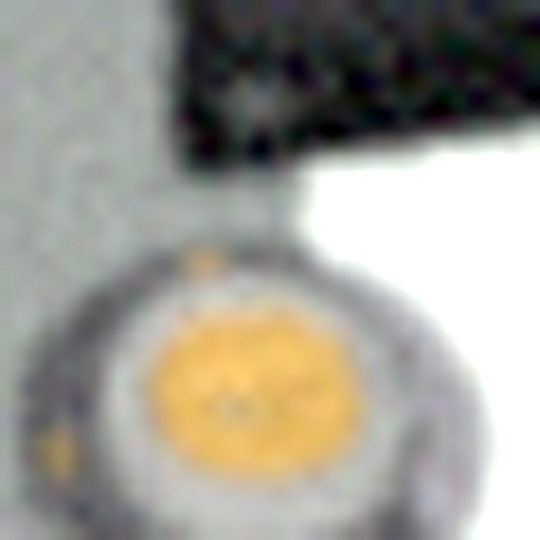

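The blade tip shows at about px (282.1,233.5), with prediction (281.9,232.7). The brass disc centre is at (281.7,243.3). These agree, so I'll go down to just above the mouth.

```bash
python3 -m crank '[[1,[0.006,0.016,0.1],[0,0,0]],[1,[0,0,0.1],[0,0,0]],[1,[0,0,0.15],[0,0,0]],[1,[0,0,0],[0,0,0]],[1,[0,0,0],[0,0,0]],[1,[0,0,0],[0,0,0]]]'
python3 - <<'E'
from h import *
togo((.6128,-.2012,.158),2.7)
s=r.sense()
c=r.capture("side");im=c["img"][222:252,268:298]
cv2.imwrite("pics/s10.png",cv2.convertScaleAbs(cv2.resize(im,None,fx=18,fy=18,interpolation=2),alpha=2.2))
print((proj(c,s["tcp_pos"]+s["ee_rot"]@[0,0,.0417])-[268,222])*18+9)
E
```

```text
time_s: 13.5
tcp_pos: [0.614, -0.202, 0.1606]
ee_rot: [[0.999, 0.05, 0.001], [0.05, -0.999, -0.0], [0.001, 0.0, -1.0]]
wrist_force: [-0.8, 0.2, -0.7]
gripper_width: 0.13
shift/100mm [-0.0118 -0.0085  0.0261] turn/45 [ 0.0006 -0.0012  0.0041] yaw 2.883867640397726 tcp [ 0.614  -0.202   0.1606] F [-0.8243  0.2332 -0.6689] j [ -3.8867  26.6848  -1.3595   0.0216 -61.8981  96.7605] w 0.1303738186679848 t 13.5
[[264.6578 366.0277]]
```

View pics/s10.png

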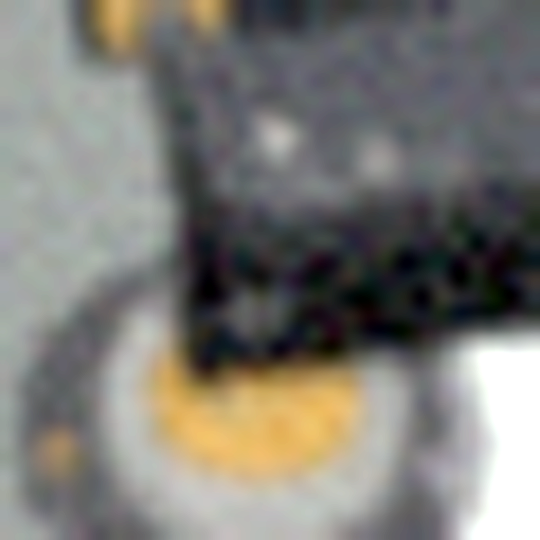

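```bash
python3 -m crank '[[1,[-0.011,-0.008,0.02],[0,0,0]],[1,[0,0,0.02],[0,0,0]],[1,[0,0,0],[0,0,0]],[1,[0,0,0],[0,0,0]]]'| grep -E "tcp|force|time"; for i in 1 2 3; do python3 -m crank '[[1,[0,0,0.03],[0,0,0]],[1,[0,0,0],[0,0,0]],[1,[0,0,0],[0,0,0]]]' | grep -E "tcp|force"; done
```

```text
time_s: 13.95
tcp_pos: [0.6124, -0.2012, 0.1561]
wrist_force: [0.3, -0.3, -0.5]
tcp_pos: [0.6124, -0.2012, 0.1529]
wrist_force: [-0.2, -0.4, 0.1]
tcp_pos: [0.6124, -0.2012, 0.1499]
wrist_force: [0.3, 0.3, -1.2]
tcp_pos: [0.6124, -0.2012, 0.1469]
wrist_force: [0.5, 0.5, -1.6]
```

The blade is in the slot, about 7 mm deep and without resistance. I'll keep pushing through the pins.

```bash
for i in 1 2 3 4; do python3 -m crank '[[1,[0,0,0.03],[0,0,0]],[1,[0,0,0],[0,0,0]],[1,[0,0,0],[0,0,0]]]' | grep -E "tcp|force|time"; done
```

```text
time_s: 15.15
tcp_pos: [0.6124, -0.2011, 0.1439]
wrist_force: [-0.2, -0.6, 0.5]
time_s: 15.45
tcp_pos: [0.6125, -0.2009, 0.1408]
wrist_force: [0.7, 1.7, -1.0]
time_s: 15.75
tcp_pos: [0.6129, -0.201, 0.1388]
wrist_force: [-0.6, 1.9, 3.2]
time_s: 16.05
tcp_pos: [0.6129, -0.2014, 0.1357]
wrist_force: [0.1, 0.7, 4.1]
```

```bash
for i in 1 2 3; do python3 -m crank '[[1,[0,0,0.03],[0,0,0.02]],[1,[0,0,0],[0,0,-0.04]],[1,[0,0,0],[0,0,0.02]],[1,[0,0,0],[0,0,0]]]' | grep -E "tcp|force|time"; done
```

```text
time_s: 16.45
tcp_pos: [0.6128, -0.2014, 0.1322]
wrist_force: [-0.2, 1.0, 3.9]
time_s: 16.85
tcp_pos: [0.6129, -0.2012, 0.1303]
wrist_force: [-1.2, 1.9, 8.1]
time_s: 17.25
tcp_pos: [0.6129, -0.2012, 0.1272]
wrist_force: [-0.6, 1.5, 6.6]
```

```bash
for i in 1 2 3; do python3 -m crank '[[1,[0,0,0.02],[0,0,0.03]],[1,[0,0,0],[0,0,-0.06]],[1,[0,0,0],[0,0,0.03]],[1,[0,0,0],[0,0,0]]]' | grep -E "tcp|force|time"; done
python3 - <<'E'
from h import *
togo((.6128,-.2012,.1257),2.7)
s=r.sense()
c=r.capture("side");im=c["img"][212:262,258:308]
cv2.imwrite("pics/s11.png",cv2.convertScaleAbs(cv2.resize(im,None,fx=12,fy=12,interpolation=2),alpha=2.2))
E
```

```text
time_s: 17.65
tcp_pos: [0.6128, -0.2012, 0.125]
wrist_force: [-1.0, 2.6, 5.9]
time_s: 18.05
tcp_pos: [0.6129, -0.2012, 0.1231]
wrist_force: [-0.9, 2.6, 6.3]
time_s: 18.45
tcp_pos: [0.6129, -0.2012, 0.122]
wrist_force: [-2.0, 2.5, 10.8]
shift/100mm [-0.0007 -0.0005 -0.0373] turn/45 [ 0.001  -0.0017  0.0034] yaw 2.8519514474982013 tcp [ 0.6129 -0.2012  0.122 ] F [-1.9686  2.4823 10.765 ] j [ -3.8175  28.5389  -4.268    0.0436 -57.111   96.6458] w 0.13859610574770062 t 18.45
```

View pics/s11.png

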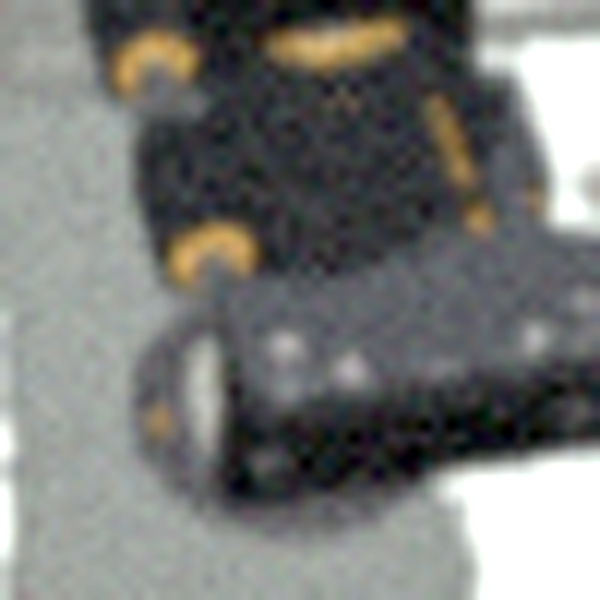

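```bash
for i in 1 2 3; do python3 -m crank '[[1,[0,0,0.015],[0,0,0.04]],[1,[0,0,0],[0,0,-0.08]],[1,[0,0,0],[0,0,0.04]],[1,[0,0,0],[0,0,0]]]' | grep -E "tcp|force|time"; done
```

```text
time_s: 18.9
tcp_pos: [0.6129, -0.2013, 0.1219]
wrist_force: [-4.4, 3.7, 15.4]
time_s: 19.3
tcp_pos: [0.613, -0.2013, 0.1219]
wrist_force: [-5.4, 4.5, 20.9]
time_s: 19.7
tcp_pos: [0.613, -0.2013, 0.1218]
wrist_force: [-7.6, 6.2, 25.8]
```

It stopped hard at TCP z = 0.1219 and did not move as the force rose from 11 to 26 N. That matches the collar seated, with the tip 38.2 mm below the TCP as grasped. The stud contact heights and the triangulated stud z would then mean the stud tops are nearer 20 mm. I'll ease the push and start turning.

```bash
python3 -m crank '[[1,[0,0,-0.03],[0,0,0]],[1,[0,0,0],[0,0,0]],[1,[0,0,0],[0,0,0]]]'; python3 -c "
from h import *
print(r.sense()['moment'])"
python3 -m crank '[[1,[0,0,0],[0,0,0.1]],[1,[0,0,0],[0,0,0.1]],[1,[0,0,0],[0,0,0.1]],[1,[0,0,0],[0,0,0.1]],[1,[0,0,0],[0,0,0]],[1,[0,0,0],[0,0,0]]]'; python3 -c "
from h import *
togo((.6129,-.2013,.1219),-87.3); print(r.sense()['moment'])"
```

```text
time_s: 20.0
tcp_pos: [0.6129, -0.2012, 0.1219]
ee_rot: [[0.999, 0.051, 0.002], [0.051, -0.999, -0.001], [0.002, 0.001, -1.0]]
wrist_force: [-3.9, 3.8, 16.0]
gripper_width: 0.138
[1.30111373 1.29736489 0.06433799]
time_s: 20.6
tcp_pos: [0.6127, -0.2009, 0.1219]
ee_rot: [[0.965, -0.26, 0.002], [-0.26, -0.965, -0.001], [0.002, 0.0, -1.0]]
wrist_force: [-5.5, 5.9, 16.8]
gripper_width: 0.136
shift/100mm [ 0.0026  0.0036 -0.0001] turn/45 [-0.0011 -0.002   1.6045] yaw -15.098979601977925 tcp [ 0.6127 -0.2009  0.1219] F [-5.5332  5.8975 16.7737] j [ -3.787   28.5187  -4.3141   0.0385 -57.0754  78.6671] w 0.13594131596776446 t 20.6
[1.6324 1.3771 0.037 ]
```

```bash
python3 -m crank '[[1,[0,0,0],[0,0,0.14]],[1,[0,0,0],[0,0,0.14]],[1,[0,0,0],[0,0,0.14]],[1,[0,0,0],[0,0,0.14]],[1,[0,0,0],[0,0,0.14]],[1,[0,0,0],[0,0,0]],[1,[0,0,0],[0,0,0]]]'; python3 -c "
from h import *
togo((.6129,-.2013,.1219),-87.3); print(r.sense()['moment'])"
python3 -m crank '[[1,[0,0,0],[0,0,0.14]],[1,[0,0,0],[0,0,0.14]],[1,[0,0,0],[0,0,0.14]],[1,[0,0,0],[0,0,0.14]],[1,[0,0,0],[0,0,0.14]],[1,[0,0,0],[0,0,0.14]],[1,[0,0,0],[0,0,0]],[1,[0,0,0],[0,0,0]]]'; python3 - <<'E'
from h import *
togo((.6129,-.2013,.1219),-87.3); print(r.sense()['moment'])
for n,(x0,y0,x1,y1) in dict(side=(240,180,320,260),top=(270,120,380,210)).items():
    c=r.capture(n);im=c["img"]
    cv2.imwrite(f"pics/{n}12.png",cv2.convertScaleAbs(cv2.resize(im[y0:y1,x0:x1],None,fx=7,fy=7,interpolation=2),alpha=1.6))
E
```

```text
time_s: 21.3
tcp_pos: [0.6128, -0.2002, 0.1219]
ee_rot: [[0.687, -0.726, 0.002], [-0.726, -0.687, 0.0], [0.001, -0.001, -1.0]]
wrist_force: [-5.1, 7.3, 16.8]
gripper_width: 0.136
shift/100mm [0.0087 0.0071 0.    ] turn/45 [-0.0021 -0.0006  0.9047] yaw -46.59050710893677 tcp [ 0.6128 -0.2002  0.1219] F [-5.1371  7.2704 16.8067] j [ -3.7466  28.5089  -4.3072  -0.0198 -57.0897  47.1669] w 0.13622792510290585 t 21.3
[2.3336 1.4469 0.024 ]
time_s: 22.1
tcp_pos: [0.6135, -0.1996, 0.1219]
ee_rot: [[0.098, -0.995, 0.003], [-0.995, -0.098, 0.001], [-0.0, -0.003, -1.0]]
wrist_force: [-3.0, 8.4, 15.9]
gripper_width: 0.138
shift/100mm [0.0167 0.0074 0.0002] turn/45 [-0.004   0.0007  0.0651] yaw -84.37193308091523 tcp [ 0.6135 -0.1996  0.1219] F [-2.9713  8.3579 15.9251] j [ -3.7061  28.5142  -4.276   -0.0685 -57.0361   9.3713] w 0.13770370043255506 t 22.1
[2.9436 1.143  0.0855]
```

View pics/side12.png

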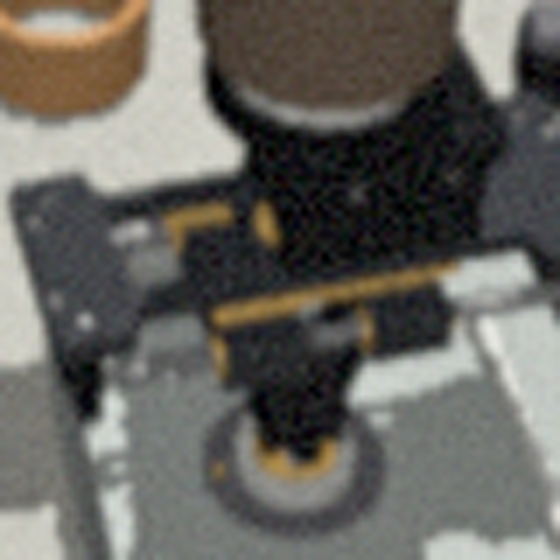

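View pics/top12.png

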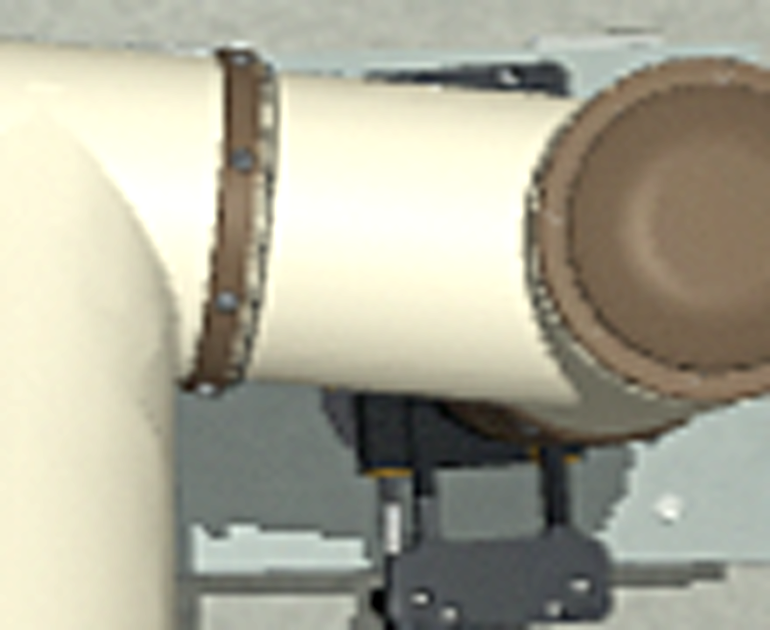

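Still seated (z unchanged), with the tool turned 87°. I'll relieve the sideways load and turn a few degrees more for margin.

```bash
python3 -m crank '[[1,[-0.015,0.003,0],[0,0,0.06]],[1,[0,0,0],[0,0,0.06]],[1,[0,0,0],[0,0,0.04]],[1,[0,0,0],[0,0,0]],[1,[0,0,0],[0,0,0]]]'; python3 - <<'E'
from h import *
togo((.6129,-.2013,.1219),-92); print(r.sense()['moment'])
for n,(x0,y0,x1,y1) in dict(side=(262,222,302,262)).items():
    c=r.capture(n);im=c["img"]
    cv2.imwrite(f"pics/{n}13.png",cv2.convertScaleAbs(cv2.resize(im[y0:y1,x0:x1],None,fx=14,fy=14,interpolation=2),alpha=2.5,beta=10))
E
```

```text
time_s: 22.7
tcp_pos: [0.6136, -0.1993, 0.1219]
ee_rot: [[-0.027, -1.0, 0.004], [-1.0, 0.027, -0.001], [0.001, -0.004, -1.0]]
wrist_force: [-2.5, 4.4, 14.6]
gripper_width: 0.137
shift/100mm [0.0199 0.0062 0.0002] turn/45 [-0.0056 -0.0009  0.0094] yaw -91.57488582610401 tcp [ 0.6136 -0.1993  0.1219] F [-2.4673  4.3503 14.6334] j [ -3.6389  28.469   -4.3973   0.0403 -56.8789   2.0421] w 0.1374600511595749 t 22.7
[1.7141 0.6301 0.0607]
```

View pics/side13.png

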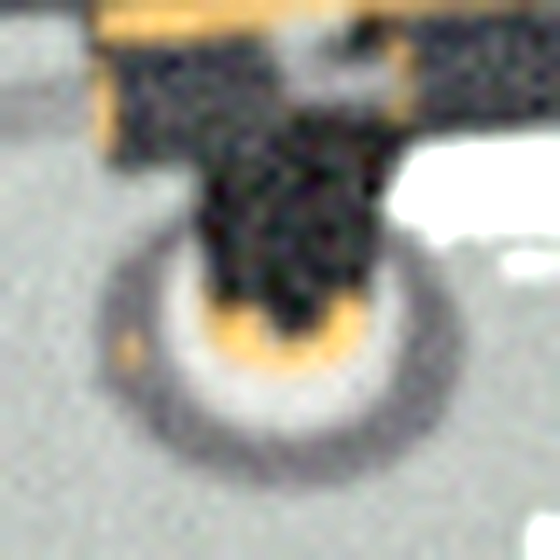

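```bash
python3 - <<'E'
from h import *
c=r.capture("side")
for z in(.120,.1235):
  for dx in(-.006,.006):
    for a in (-92,): print(z,(proj(c,[.6133+dx,-.1998-.017,z])-[262,222])*14+7)
print(r.sense()["wrist_force"])
E
```

```text
0.12 [[269.21604009 350.56987209]]
0.12 [[335.52308584 342.95580166]]
0.1235 [[270.17162092 338.45150589]]
0.1235 [[336.66397474 330.83017853]]
[-2.25097256  5.26148702 13.89593609]
```

```bash
python3 - <<'E'
from h import *
import pickle
np.set_printoptions(precision=2,suppress=True)
C0=pickle.load(open("c0.pkl","rb"));im0=C0["side"]["img"];hsv=cv2.cvtColor(im0,cv2.COLOR_BGR2HSV)
m=cv2.inRange(hsv,(12,90,80),(40,255,255))[230:256,270:296]
ys,xs=np.nonzero(m); 
n,l,st,ce=cv2.connectedComponentsWithStats(m);k=1+np.argmax(st[1:,4]);print("brass centroid",ce[k]+[270,230],st[k]);
c=r.capture("side");print("proj keyway",proj(c,[.6128,-.2012,.112]),proj(c,[.6133,-.1998,.112]))
g=cv2.cvtColor(c["img"],cv2.COLOR_BGR2GRAY);print(g[238:254,276:292])
b=c["img"].astype(int);print((b[238:254,276:292,2]-b[238:254,276:292,0]))
E
```

```text
brass centroid [281.82 243.44] [ 7 10 11  8 77]
proj keyway [[281.51 243.34]] [[281.6  242.88]]
[[21  2 18 13 26 11 18 15  9 15 10 18 18 42 67 76]
 [38 13 19 13 18 15 11 16 13 12 22 15 20 40 48 56]
 [50 25 20 16 23 20 12 23 17 13 15  7 26 54 52 47]
 [54 16  7 11 23 21  1 10  7 17 19 18 47 65 54 42]
 [61 23 10 19 11  8  3  6  8 27 34 25 44 72 61 46]
 [66 41 20 36 33 16 17 15 26 35 60 58 63 79 71 46]
 [70 55 56 66 53 32 14  9 29 50 80 81 76 82 73 49]
 [79 71 80 83 71 53 29 23 40 67 86 83 82 84 69 46]
 [85 81 81 86 83 76 62 62 73 78 85 85 89 79 61 48]
 [87 85 80 86 84 83 80 84 85 86 86 86 87 77 60 48]
 [85 87 87 84 86 87 85 84 88 86 87 88 86 75 54 42]
 [81 85 86 93 91 86 88 88 87 91 84 84 79 66 48 42]
 [68 80 87 87 87 88 88 86 87 89 88 82 68 52 45 49]
 [60 68 76 84 85 86 88 87 86 82 75 67 55 45 40 47]
 [49 51 62 72 74 75 77 75 75 70 58 56 50 45 45 44]
 [44 43 47 49 54 56 57 58 55 48 51 44 41 45 50 54]]
[[  3  -5   0   0   0   0   1   2  -4  -2   1   2  -1  -2   0   0]
 [  2  -7  -2  -5  -2  -3  -8   8   7   0   4  -3   1  -3  -1  -1]
 [ -1   2   1   1   1  -4  -6   4  -1   0  -3   3  -3
[... 185 characters left out ...]
  24  39  31   9   0   0  -3]
 [ 26  39  39  47  26   3  -6 -12   6  39  53  44  14   3   1   0]
 [ 19  45  56  53  32   8   5   8  22  47  56  38   9   0   1  -2]
 [ 10  33  52  57  41  27  29  32  37  53  52  29   6  -1   1   1]
 [  4  14  29  42  44  42  45  46  45  41  27  14   2   0  -1  -5]
 [  1   4   9  16  24  27  30  28  22  15   7   3   3  -1   2   0]
 [  2  -1   0   3   4   9   9   7   3   4   2   2   1   1   3  -2]
 [  3   1   2   2   2   2   1   3  -1   1   2   2   3   2  -2  -1]
 [ -2   2   0   1   3   1   3   1   1   0   1   3   3  -5  -2   0]
 [ -1   0   0   2   1   0   2   1   1  -1  -1   0   0  -3  -1  -3]
 [ -2  -4  -3  -2   1  -3   1   1   0   1  -1   0  -3  -1  -4  -1]]
```

The blurred head edge in this view leaves the seating depth uncertain by a few mm. I'll check the projected box model against the first picture, where the key's height is known, and against the saved mid-air pictures.

```bash
python3 - <<'E'
from h import *
import pickle
np.set_printoptions(precision=1,suppress=True)
C0=pickle.load(open("c0.pkl","rb"));c=C0["side"]
def box(cx,cy,z0,z1,yaw,wx,wy):
    a=np.radians(yaw);R=np.array([[np.cos(a),-np.sin(a)],[np.sin(a),np.cos(a)]])
    P=[]
    for z in(z0,z1):
        for sx,sy in((-1,-1),(1,-1),(1,1),(-1,1)): P.append([*(R@[sx*wx/2,sy*wy/2]+[cx,cy]),z])
    return np.array(P)
def draw(im,P,x0,y0,k,col):
    uv=((proj(c,P)-[x0,y0])*k+k/2).astype(int)
    for a,b in [(0,1),(1,2),(2,3),(3,0),(4,5),(5,6),(6,7),(7,4),(0,4),(1,5),(2,6),(3,7)]:cv2.line(im,tuple(map(int,uv[a])),tuple(map(int,uv[b])),col,1)
x0,y0,k=222,138,16
im=cv2.resize(c["img"][y0:y0+32,x0:x0+36],None,fx=k,fy=k,interpolation=cv2.INTER_CUBIC);im=cv2.convertScaleAbs(im,alpha=1.5)
raw=im.copy()
draw(im,box(.5535,.2715,.044,.082,7.3,.034,.012),x0,y0,k,(0,0,255))
draw(im,box(.5535,.2715,0,.036,7.3,.06,.06),x0,y0,k,(0,255,0))
cv2.imwrite("pics/ov.png",im)
E
```

```text
(no output)
```

View pics/ov.png

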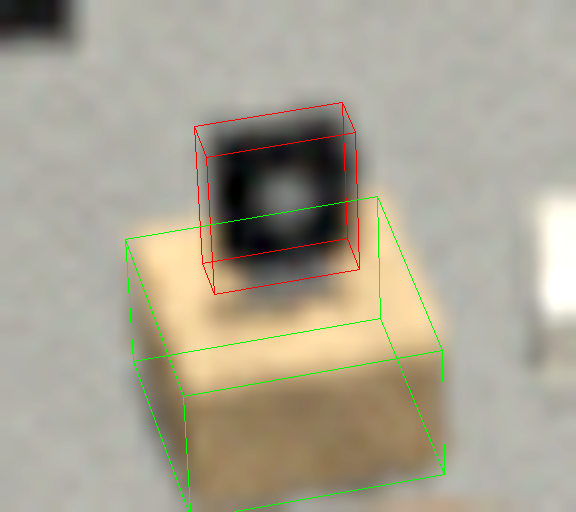

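```bash
python3 - <<'E'
import cv2
a=cv2.imread("pics/side6.png");b=cv2.imread("pics/s9.png");
a=cv2.resize(a[220:520,160:400],(480,600));b=b[120:440,120:420]
cv2.imwrite("pics/cmpA.png",cv2.convertScaleAbs(a,alpha=1.2));cv2.imwrite("pics/cmpB.png",cv2.resize(b,(600,600)))
E
```

```text
(no output)
```

View pics/cmpA.png

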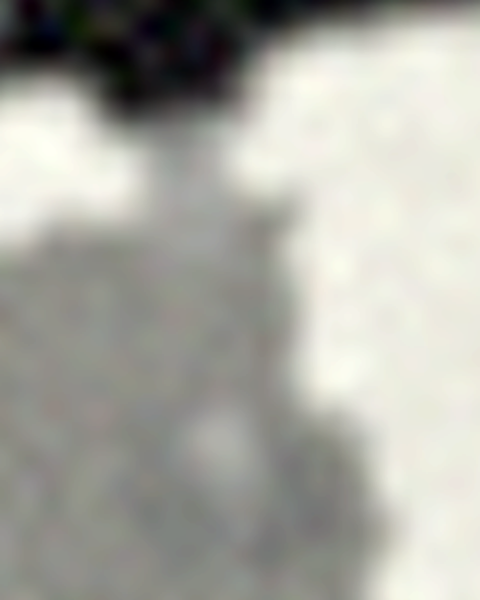

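View pics/cmpB.png

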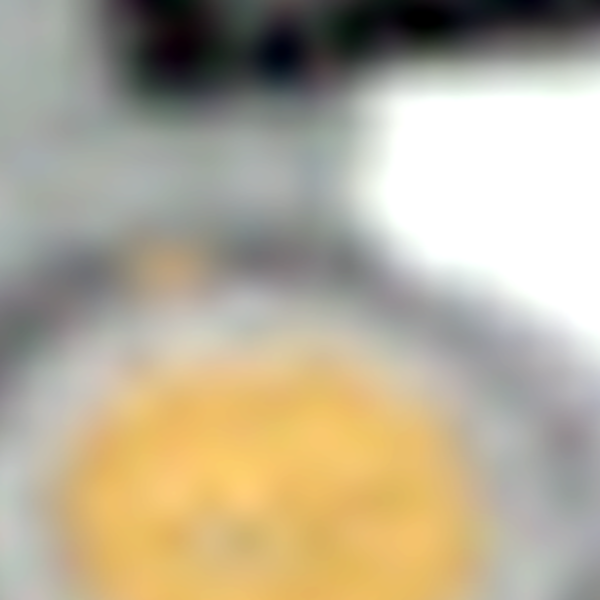

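In the first picture, with the key in a known seated pose, the head's lower edge also shows about 1.5 px above the box model. It shows about 1.1 px above here, so the current offset fits a seated key and not one 4 mm high. Together with the hard stop, that means the key is home. I'll hold briefly, recheck and hand in.

```bash
python3 -m crank '[[1,[0,0,0],[0,0,0.02]],[1,[0,0,0],[0,0,0]],[1,[0,0,0],[0,0,0]],[1,[0,0,0],[0,0,0]],[1,[0,0,0],[0,0,0]]]'; python3 - <<'E'
from h import *
s=r.sense();togo((.6129,-.2013,.1219),-92);print(s["moment"])
for n in("side",):cv2.imwrite("pics/final.png",r.capture(n)["img"])
E
```

```text
time_s: 23.35
tcp_pos: [0.6136, -0.1993, 0.1219]
ee_rot: [[-0.043, -0.999, 0.004], [-0.999, 0.043, -0.001], [0.001, -0.004, -1.0]]
wrist_force: [-2.2, 4.8, 15.2]
gripper_width: 0.136
shift/100mm [0.0206 0.0062 0.0001] turn/45 [-0.0057 -0.0009 -0.0103] yaw -92.46390641077399 tcp [ 0.6136 -0.1993  0.1219] F [-2.1907  4.8394 15.1789] j [ -3.6344  28.47    -4.397    0.0385 -56.8755   1.1496] w 0.13593714797559533 t 23.35
[1.7231 0.6433 0.1361]
```

View pics/final.png

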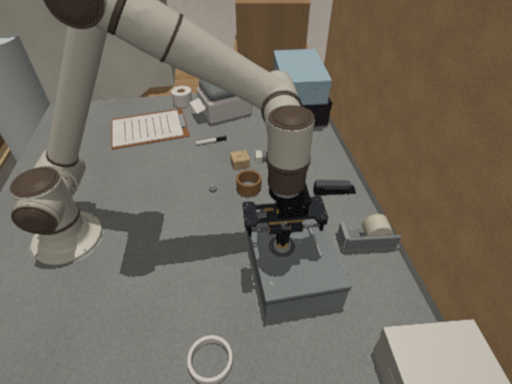

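The view shows the tape rolls, marker and staple box where they started, and the gripper holding the key in the lock at (283,240). The reaction torque of 0.14 N·m means the cylinder is near its stop. Handing in.

```bash
python3 -c "
from station import r
print(r.finish_job())"
```

```text
the job is handed in; nothing more can be done
None
```

I handed the job in at about 23.4 s with the key home, turned and still gripped. No verdict came back, so what follows is from my own readings.

- **What I did:** I took the key from the stand and pressed the grey wide stud, then the narrow one. Both gave about 4 mm, with a spring-like force rise on each. I then worked the key into the lock and turned it clockwise.
- **Key home:** It stopped hard at TCP z = 0.1219 m and did not move as the push rose from 11 to 26 N. That matches the collar resting on the lock face.
- **Turned and held:** The tool has turned about 95°, so the cylinder should be at about 88°, allowing for the play. The key is held with a reaction of about 0.14 N·m and a 15 N downward push. I inferred the cylinder angle from the tool and did not see it directly.
- **Checks that disagreed:** Both studs were touched about 3.5 mm higher than their stated 16 mm. That means either the studs stand nearer 20 mm or the key sat lower in the grip at that point. The key head's lower edge also appeared about 1 px higher than my model predicted. It was about 1.5 px high in the first picture, with the key seated in its stand, so I took it as blur or rounded edges.
- **Bystanders:** The tape rolls, marker and staple box look unmoved in the last picture. The cutter was hidden behind the gripper, but I stayed clear of it.

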